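# Gauge the off-contact gap of a screen-printing press

### The job

Lift the squeegee off the bed of the screen-printing press and stand it, still blade up, in the shallow grey squeegee tray beside the press. Then take the taper gauge, lay its blade flat on the bed and slide it, thin end first and square to the frame, in under the middle of the screen frame's front rail until it drags snugly between bed and rail, without lifting the frame off its rest. Finish while still holding the gauge at that depth, and leave the other things on the bench where they are.

Things in the scene. Friction and masses are not known exactly. Their poses are not given: they have to be found in the camera images.
- press: Bench screen-printing press. Origin on the bench under it; its +x points away from the robot, towards its hinge, z up. Aluminium print bed 300 mm wide (y), its flat top 30 mm above the origin; the bed's free front apron runs from x = -240 mm to the rail's front face at x = -30 mm. Fixed to the bench.
- bed_front (a point): Point on the top face of the print bed, on its centre line, 105 mm in front of the rail (press x = -135 mm).
- head: Hinge head on two columns at the back of the press, axes parallel to the press, fixed at a height that differs from job to job; its origin lies level with the underside of the screen frame when the frame rests, so its height above the bed's top is the gap (4 to 7 mm).
- rail_mid (a point): Middle of the lower front edge of the screen frame's front rail. The frame is bare aluminium, 270 mm wide by 320 mm deep, rails 24 mm wide and 26 mm tall; the rail runs along press y and faces the robot. The frame lies level in its stop by its own weight (about 8 N at the front rail) and swings up about a hinge at its back edge if the front rail is pushed up.
- squeegee_mid (a point): Squeegee standing on the flat back of its wooden handle, blade up, across the bed in front of the rail. Handle 200 mm long (its x), 40 mm wide (y), 44 mm tall; on top a stiff blade 9 mm thick up to 72 mm. The point lies on its centre 25 mm above its underside; z up. About 0.3 kg.
- tray: Shallow grey tray, fixed on the bench to the left or the right of the press; outside 272 mm (its x) by 112 mm (y), walls 4 mm thick and 18 mm high, floor 4 mm thick. Origin under its centre, at bench level.
- gauge_handle (a point): Taper gauge lying flat on the bench: centre of its black handle, a block 44 mm long (x), 16 mm wide (y) and 34 mm tall, this point 17 mm above the gauge's underside and 118 mm behind the blade tip. Its x points along the blade to the thin end, z up. About 0.14 kg.
- gauge_tip (a point): Middle of the lower edge of the gauge blade's thin end. Steel blade 96 mm long, 18 mm wide, flat underside, 2 mm thick at the tip and growing evenly by 1 mm for every 12 mm to 10 mm at the handle.
- ink_pot: White ink pot, 48 mm across, 52 mm high, on the front corner of the print bed; origin under its centre. Leave it alone.
- solvent: White bottle, 64 mm across, 190 mm high; origin under its centre. Leave it alone.
- ink_can: Ink can, 84 mm across, 100 mm high; origin under its centre. Leave it alone.
- tape: Roll of tape lying flat, 92 mm across, 24 mm high; origin under its centre. Leave it alone.
- ink_knife: Ink knife 220 mm long lying on the bench along its x; origin under its middle. Leave it alone.
- pot: White plastic cup, 72 mm across, 95 mm high; origin under its centre. Leave it alone.
- brush: Brush 200 mm long lying on the bench along its x; origin under its middle. Leave it alone.
Not all that is in view belongs to the job. Leave any turquoise look-alike of the part that bears gauge_handle alone.

How it is judged:
On the way, in this order (a step that is already met when the one before it is completed fails the run):
1. the squeegee stands, blade up and let go, in the tray (x of squeegee_mid in the frame of tray between -0.04 and 0.04 m and y of squeegee_mid in the frame of tray between -0.04 and 0.04 m and z of squeegee_mid in the frame of tray below 0.033 m and angle between squeegee_mid's own z axis and vertical below 0.15 rad and contact force between squeegee and the fingers below 0.1 N), for 0.2 s.
2. the gauge's thin end is under the front rail (x of gauge_tip in the frame of head above -0.025 m and z of gauge_tip in the frame of head below 0 m and z of gauge_tip in the frame of press below 0.034 m and y of gauge_tip in the frame of press between -0.03 and 0.03 m), for 0.1 s.
At the end, for the whole second after the job is handed in: Squeegee upright in the tray. Gauge flat on the bed, within 0.15 rad of square and 30 mm of the rail's middle, tip 12 mm or more behind the rail's front, pressed by rail (over 1 N) and bed (over 0.5 N), frame lifted under 1.5 mm, gauge still and gripped (over 3 N) for the last second (x of squeegee_mid in the frame of tray between -0.04 and 0.04 m and y of squeegee_mid in the frame of tray between -0.04 and 0.04 m and z of squeegee_mid in the frame of tray below 0.033 m and angle between squeegee_mid's own z axis and vertical below 0.15 rad and x of gauge_tip in the frame of press above -0.018 m and y of gauge_tip in the frame of press between -0.03 and 0.03 m and angle between the x axis of gauge_tip and the x axis of press, either way round below 0.15 rad and angle between gauge_tip's own z axis and vertical below 0.03 rad and contact force between gauge and screen above 1 N and contact force between gauge and press above 0.5 N and z of rail_mid in the frame of head below 0.0015 m and contact force between gauge and the fingers above 3 N and linear speed of gauge below 0.01 m/s); the arm keeps its last pose, push and grip.
It fails at once if the screen frame is jacked or swung up (about 4 mm at the front rail) (z of rail_mid in the frame of head above 0.004 m).
It fails at once if another thing on the bench is moved more than 25 mm or knocked over (distance of any of ink_pot, solvent, ink_can, tape, ink_knife, pot, brush from where it was at the start of the episode above 0.025 m).
It also fails if it takes over 69 s, if anything falls off the work surface, if the arm or the gripper's body presses on something with over 40 N, if the wrist force passes 120 N, or if a joint passes its speed limit or range.

### The arm

A 6-joint arm with a two-finger parallel gripper is mounted at the origin on the work surface. World frame = base frame: x ahead of the robot, y to its left, z up, the work surface at z = 0. Lengths are in m, angles in rad, forces in N, time in s.
With the tool pointing down it reaches from about 0.3 to 0.775 m from the base axis. Payload 14.6 kg.
Tool frame: the origin (TCP) lies at the very end of the fingers, on their centre line; the grasp point (between the pads) lies 19 mm behind it; z points along the fingers, y is the direction in which the jaws open and shut (so a half turn about z gives the same grasp; the last joint's range is limited). The gripper opens to 94 mm and grips with 3 to 60 N. Pads are 16 mm wide; open, the fingers measure 119 mm over their backs; the gripper's body (75 mm by 177 mm) begins 78 mm behind the grasp point.
Start: joints at [-1.271, 0.3, 1.521, -0, 1.321, -0.067], TCP at [0.197, -0.513, 0.205] pointing down, gripper open.
Joint ranges: [-3.03, 3.03], [-0.79, 2.21], [0.23, 2.52], [-1.04, 4.18], [0, 3.07], [-2.55, 2.55]. Speed limits (rad/s): [2.22, 2.22, 2.57, 3.14, 3.14, 3.14].

### API

Orientations are given as [roll, pitch, yaw] about the fixed x, y, z axes, in that order (R = Rz(yaw) Ry(pitch) Rx(roll)).
In Python, from station import status, camera, ctrl gives the robot as it stands. The module is installed in compiled form; this text tells all that it offers.
- The arm moves only by the shell command python3 -m jog 'ROWS' [FORCE]. ROWS is JSON, a list of rows, each a list of 7 numbers: the shift along the tool's x, y, z each as a share of 1000 mm, from -1 to 1, then the turn, a rotation vector about the tool's x, y, z each as a share of pi/2 rad, from -1 to 1, then the opening, from -1 (shut) to 1 (fully open), so that 0 is half open. A call has 1 to 20 rows; each row is the pose to reach, as a shift and turn from the pose measured when the call began, along the tool's axes at that moment; what a row does not reach only later rows make up. A row lasts 1/10 s, in which the tool goes at most 50 mm and 8.59 degrees, less where a joint would pass 70% of its speed; a pose out of reach is approached as far as the arm can. A call with a number of a shift or a turn outside -1 to 1 is refused whole. A call with a gripper value outside its range is refused whole. The fingers move at their own pace and stop on an object; FORCE is the grip in N (left out, the last holds). Time passes only in rows, so rows that repeat a pose let the fingers close. It gives the time, the measured TCP pose, the force and the opening at its end, in the units of the state.
- status.get_obs(): the state, without advancing time (a new reading comes with each control period).
- camera(name): name is "side" or "top" or "wrist"; returns a dict with "image" (420x560x3 uint8, red, green, blue), "fx", "fy", "cx", "cy" (pixels), "k1" (the pictures are not rectified: a ray, as slopes to the right and down, at radius r is drawn at 1 + k1 r^2 times it, then the intrinsics apply), "world_from_camera" (4x4, takes a point from camera to world coordinates). Camera axes: x right, y down, z forward; pixel columns grow to the right and rows downward; lengths in m; the calibration is good to about 2 mm. A picture is of the moment at which its call begins. There is no depth.
- ctrl.hand_in(): hands the job in, once; it reports no verdict.
The state is a dict: "time_s": time; "qpos": joint angles; "joint_vel": joint speeds; "tau": joint torques, N m; "ee_pos": TCP position; "eef_rot": TCP orientation; "force": force on the tool from outside, world axes, zero at the start; "moment": the same for the moment, N m; "grip_width": finger opening in m.
Only numpy, scipy, OpenCV 4.12 (cv2) and the standard library are available. Lean on these libraries where they do the work, as an engineer would, in place of code of your own. Each camera call takes 0.05 s, during which the arm holds its last target.

## Working session

There is one attempt and no reset: what is moved stays moved. The work goes in short steps, Python scripts to look and compute and a shell command to move; the robot and the scene stay as the last step left them, time stands still between calls to the robot, and variables do not carry over. Pictures are saved under pics/ and viewed, and the job is handed in when it is done.

```bash
mkdir -p pics; ls
cat > h.py <<'E'
import numpy as np, cv2
from station import status, camera, ctrl
def snap(n,f):
    c=camera(n); cv2.imwrite('pics/'+f,cv2.cvtColor(c['image'],cv2.COLOR_RGB2BGR))
    d={k:v for k,v in c.items() if k!='image'}
    np.savez('pics/'+f[:-4]+'.npz',img=c['image'],**d); return c
def ld(f): return dict(np.load('pics/'+f+'.npz'))
def KD(c):
    return np.array([[c['fx'],0,c['cx']],[0,c['fy'],c['cy']],[0,0,1.]],float),np.array([c['k1'],0,0,0],float)
def pix2w(c,uv,z):
    K,D=KD(c); p=cv2.undistortPoints(np.array(uv,float).reshape(-1,1,2),K,D).reshape(-1,2)
    T=np.array(c['world_from_camera']); d=np.c_[p,np.ones(len(p))]@T[:3,:3].T; o=T[:3,3]
    return o+d*((z-o[2])/d[:,2])[:,None]
def w2pix(c,X):
    K,D=KD(c); T=np.linalg.inv(np.array(c['world_from_camera']))
    r,_=cv2.Rodrigues(T[:3,:3]); return cv2.projectPoints(np.array(X,float).reshape(-1,1,3),r,T[:3,3],K,D)[0].reshape(-1,2)
E
python3 - <<'E'
from h import *
for n in ['top','side','wrist']:
    c=snap(n,n+'0.png'); print(n,c['fx'],c['k1'],np.round(c['world_from_camera'],3).tolist())
print(status.get_obs())
E
```

```text
pics
top 499.04974676886144 -0.1744573505160298 [[-0.023, -0.995, 0.1, 0.347], [-0.999, 0.025, 0.02, -0.007], [-0.022, -0.099, -0.995, 1.491], [0.0, 0.0, 0.0, 1.0]]
side 415.65674542964064 -0.000783761856209995 [[-0.905, -0.248, 0.345, 0.023], [-0.425, 0.514, -0.746, 0.993], [0.008, -0.821, -0.57, 0.799], [0.0, 0.0, 0.0, 1.0]]
wrist 303.9317586564322 -0.027578494534235064 [[0.358, -0.897, -0.26, 0.273], [-0.934, -0.344, -0.099, -0.484], [-0.001, 0.278, -0.961, 0.384], [0.0, 0.0, 0.0, 1.0]]
{'time_s': 0.15, 'qpos': array([-1.27062107e+00,  3.00363186e-01,  1.52140435e+00,  9.68825355e-06,
        1.32073405e+00, -6.66050583e-02]), 'joint_vel': array([-8.22884442e-04, -6.19043918e-04, -2.40939366e-03,  5.51597049e-04,
        3.51825475e-04, -7.35123297e-05]), 'tau': array([ 1.21885707e-03, -5.31958580e+01, -3.52817631e+01,  7.08448514e-02,
        2.36006436e-02, -6.06932940e-05]), 'ee_pos': array([ 0.19717539, -0.5132311 ,  0.2050203 ]), 'eef_rot': array([-3.14068637e+00, -6.98583950e-05,  3.66777880e-01]), 'force': array([0.07438033, 0.15497475, 0.62867998]), 'moment': array([-0.03538139, -0.00073638, -0.00314218]), 'grip_width': 0.09409617952530011}
```

View pics/top0.png

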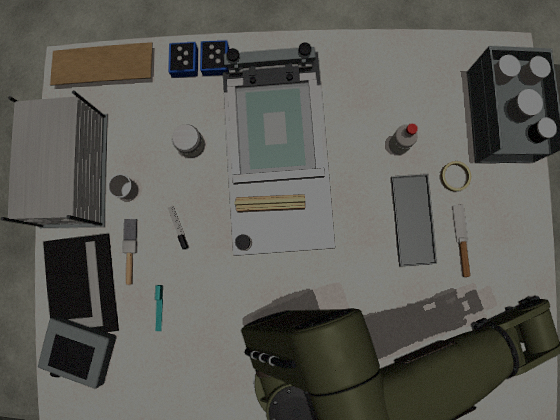

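View pics/side0.png

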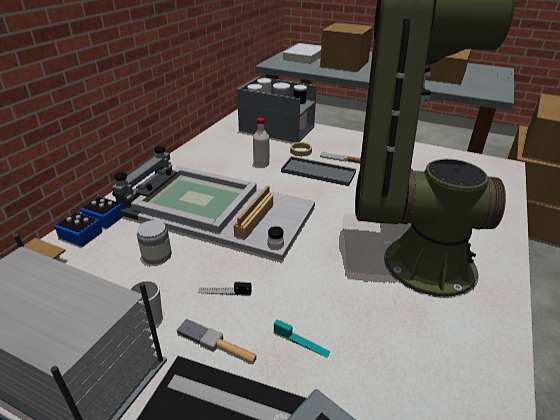

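View pics/wrist0.png

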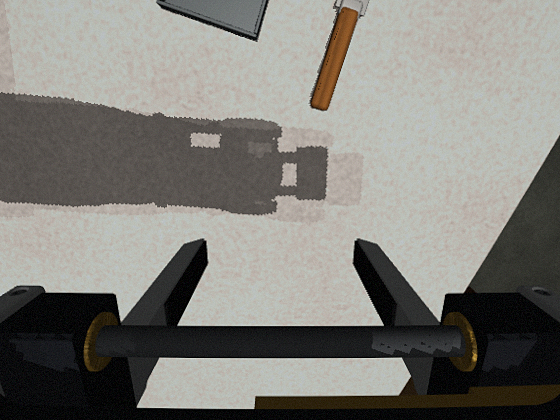

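The top view shows the press with the squeegee at (270,202) and the ink pot at (244,242). The tray is at (413,220), and the gauge has its handle at (182,241) and tip at (172,207). The turquoise look-alike is at (159,308). I'll zoom in for measurement.

Run:
```python
from h import *
im=cv2.imread('pics/top0.png')
def crop(x,y,w,h,s,f): cv2.imwrite('pics/'+f,cv2.resize(im[y:y+h,x:x+w],None,fx=s,fy=s,interpolation=cv2.INTER_CUBIC))
crop(220,160,130,100,6,'c_press.png'); crop(160,195,40,60,10,'c_g.png'); crop(380,165,70,110,5,'c_tray.png')
```

```text
(no output)
```

View pics/c_press.png

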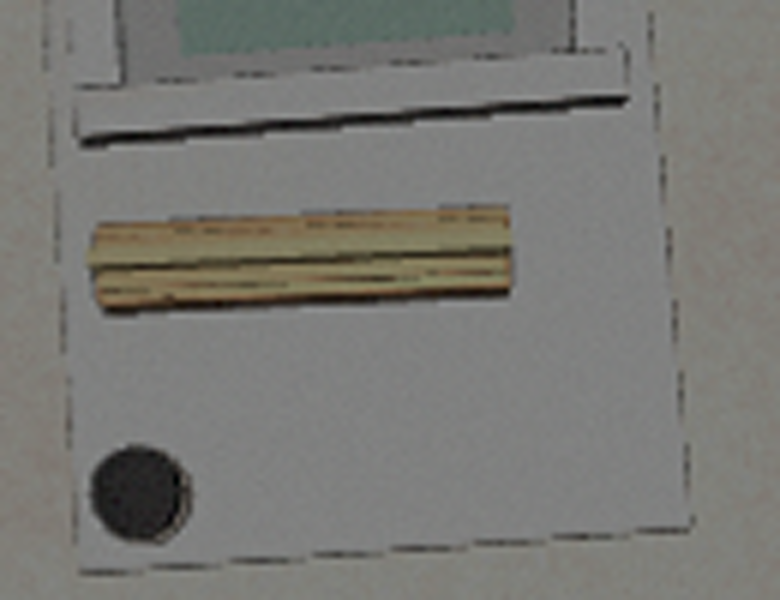

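View pics/c_g.png

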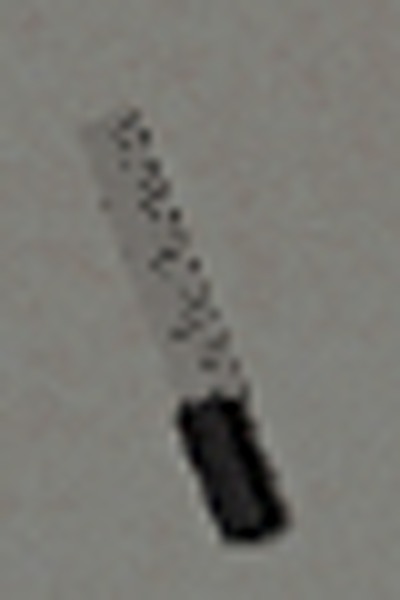

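View pics/c_tray.png

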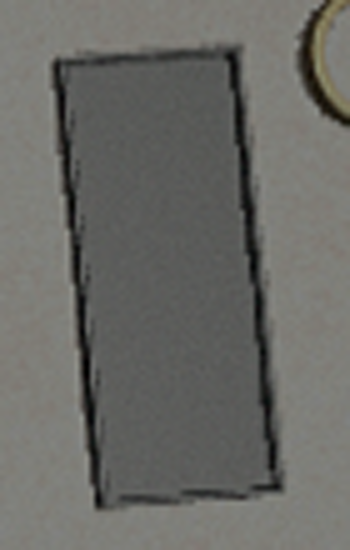

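Run:
```python
from h import *
c=ld('top0')
def P(l,o,s,z):
    uv=np.array(l,float)/s+np.array(o)-0.5+0.5/s; return pix2w(c,uv,z)
A=P([(80,572),(690,530)],(220,160),6,.03); print('bedfront',A.round(4).tolist(),np.linalg.norm(A[1]-A[0]))
d=A[0]-A[1]; yaw=np.arctan2(d[1],d[0])-np.pi/2; print('yaw',yaw)
R=P([(80,135),(628,97)],(220,160),6,.061); print('rail',R.round(4).tolist(),np.linalg.norm(R[1]-R[0])); d=R[0]-R[1];print('yaw',np.arctan2(d[1],d[0])-np.pi/2)
S=P([(95,222),(510,206),(510,290),(100,305)],(220,160),6,.074); print('sq',S.round(4).tolist(),S.mean(0)); d=S[0]-S[1];print(np.arctan2(d[1],d[0])-np.pi/2)
pot=P([(138,494)],(220,160),6,.082); print('pot',pot)
T=P([(57,63),(237,48),(283,490),(98,507)],(380,165),5,.018); print('tray',T.round(4).tolist(),T.mean(0)); print(np.linalg.norm(np.diff(T,axis=0),axis=1)); d=T[0]-T[3];print('long dir',np.arctan2(d[1],d[0]),)
d=T[1]-T[2];print('long dir',np.arctan2(d[1],d[0]),)
G=P([(180,405),(245,398),(288,525),(228,545)],(160,195),10,.034); print('gh top',G.round(4).tolist(),G.mean(0))
t=P([(107,113)],(160,195),10,.002);print('tip',t)
d=(t[0]-G.mean(0))[:2];print(np.linalg.norm(d),np.arctan2(d[1],d[0]))
o=c['world_from_camera'][:3,3];print(o)
```

```text
bedfront [[0.3836, 0.176, 0.03], [0.3971, -0.1225, 0.03]] 0.29878488840838263
yaw 0.0448945834470138
rail [[0.5947, 0.1694, 0.061], [0.6061, -0.097, 0.061]] 0.2665979203673265
yaw 0.04281847815380391
sq [[0.5499, 0.161, 0.074], [0.5523, -0.038, 0.074], [0.5119, -0.0369, 0.074], [0.5098, 0.1591, 0.074]] [0.53098504 0.06128482 0.074     ]
0.01209147321571069
pot [[0.41855638 0.14138726 0.082     ]]
tray [[0.6049, -0.3006, 0.018], [0.6119, -0.4115, 0.018], [0.3451, -0.4259, 0.018], [0.3387, -0.3135, 0.018]] [ 0.47512381 -0.36287862  0.018     ]
[0.11114454 0.26715393 0.11253806]
long dir 0.048530635919259976
long dir 0.05377531756687103
gh top [[0.4456, 0.3401, 0.034], [0.4472, 0.3204, 0.034], [0.4094, 0.3077, 0.034], [0.4038, 0.3258, 0.034]] [0.42647608 0.32350873 0.034     ]
tip [[0.53744366 0.37025762 0.002     ]]
0.12041288473853187 0.3987190795847158
[ 0.3465574  -0.00704126  1.49147011]
```

```bash
cat >> h.py <<'E'
from scipy.spatial.transform import Rotation as Ro
def go(p,yaw):
    s=status.get_obs(); R0=Ro.from_euler('xyz',s['eef_rot']); R1=Ro.from_euler('xyz',[np.pi,0,yaw])
    t=R0.inv().apply(np.array(p)-s['ee_pos']); r=(R0.inv()*R1).as_rotvec()/(np.pi/2)
    print('row',np.r_[t,r].round(4).tolist(),'rows min',np.linalg.norm(t)/.05,np.linalg.norm(r)*90/8.59)
def st():
    s=status.get_obs(); print(s['time_s'],s['ee_pos'].round(4),s['eef_rot'].round(4),s['force'].round(2),s['grip_width'].round(4))
E
python3 -c "
from h import *
go((.531,.061,.15),np.pi/2+.012)"
```

```text
row [0.5175, -0.4163, 0.0554, -0.0005, -0.0004, -0.7741] rows min 13.329778124426667 8.110912691194605
```

```bash
python3 -m jog '[[0.5175,-0.4163,0.0554,-0.0005,-0.0004,-0.774,0.4],[0.5175,-0.4163,0.0554,-0.0005,-0.0004,-0.774,0.4],[0.5175,-0.4163,0.0554,-0.0005,-0.0004,-0.774,0.4],[0.5175,-0.4163,0.0554,-0.0005,-0.0004,-0.774,0.4],[0.5175,-0.4163,0.0554,-0.0005,-0.0004,-0.774,0.4],[0.5175,-0.4163,0.0554,-0.0005,-0.0004,-0.774,0.4],[0.5175,-0.4163,0.0554,-0.0005,-0.0004,-0.774,0.4],[0.5175,-0.4163,0.0554,-0.0005,-0.0004,-0.774,0.4],[0.5175,-0.4163,0.0554,-0.0005,-0.0004,-0.774,0.4],[0.5175,-0.4163,0.0554,-0.0005,-0.0004,-0.774,0.4],[0.5175,-0.4163,0.0554,-0.0005,-0.0004,-0.774,0.4],[0.5175,-0.4163,0.0554,-0.0005,-0.0004,-0.774,0.4],[0.5175,-0.4163,0.0554,-0.0005,-0.0004,-0.774,0.4],[0.5175,-0.4163,0.0554,-0.0005,-0.0004,-0.774,0.4],[0.5175,-0.4163,0.0554,-0.0005,-0.0004,-0.774,0.4],[0.5175,-0.4163,0.0554,-0.0005,-0.0004,-0.774,0.4],[0.5175,-0.4163,0.0554,-0.0005,-0.0004,-0.774,0.4]]' 30
python3 -c "
from h import *
st(); snap('wrist','w1.png'); snap('side','s1.png'); go((.531,.061,.15),np.pi/2+.012)"
```

```text
time_s: 1.85
ee_pos: [0.5306, 0.0597, 0.1502]
eef_rot: [3.142, 0.0, 1.581]
force: [-1.0, -0.1, -0.4]
grip_width: 0.066Traceback (most recent call last):
  File "<string>", line 3, in <module>
    st(); snap('wrist','w1.png'); snap('side','s1.png'); go((.531,.061,.15),np.pi/2+.012)
    ~~^^
  File "h.py", line 23, in st
    s=status.get_obs(); print(s['time_s'],s['ee_pos'].round(4),s['eef_rot'].round(4),s['force'].round(2),s['grip_width'].round(4))
                                                                                                         ^^^^^^^^^^^^^^^^^^^^^
AttributeError: 'float' object has no attribute 'round'
```

```bash
sed -i "s/s\['grip_width'\].round(4)/round(s['grip_width'],4)/" h.py
python3 -c "
from h import *
st(); snap('wrist','w1.png'); snap('side','s1.png'); go((.531,.061,.042),np.pi/2+.012)"
```

```text
1.85 [0.5306 0.0597 0.1502] [3.1415e+00 2.0000e-04 1.5812e+00] [-1.01 -0.14 -0.36] 0.066
row [0.0012, 0.0002, 0.1084, 0.0003, 0.0001, -0.0011] rows min 2.167477893289953 0.012061327658870333
```

View pics/w1.png

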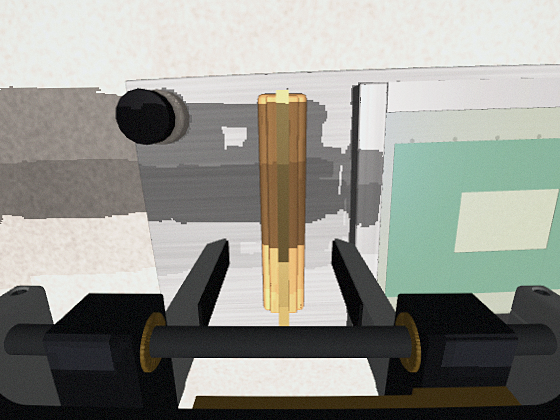

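View pics/s1.png

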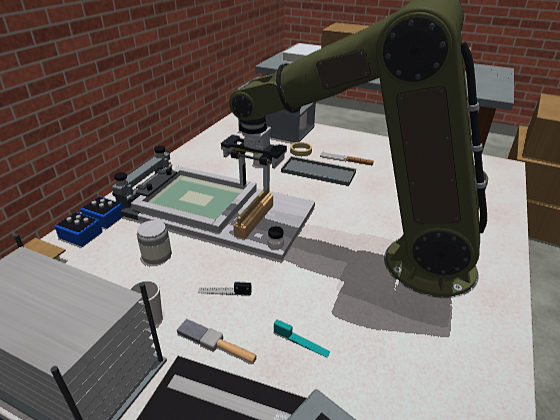

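The wrist view shows the squeegee handle from (259,95) to (305,312), between the open fingers. I'll cross-check its position, then descend.

```bash
python3 -c "
from h import *
c=ld('w1'); P=pix2w(c,[(258,97),(308,97),(304,311),(264,311)],.074); print(P.round(4),P.mean(0))
print(pix2w(c,[(275,90),(289,90),(290,325),(279,325)],.102).round(4))
print(pix2w(c,[(358,84),(350,240)],.061).round(4))"
```

```text
[[ 0.5117  0.1584  0.074 ]
 [ 0.5514  0.1588  0.074 ]
 [ 0.5544 -0.0374  0.074 ]
 [ 0.5155 -0.0377  0.074 ]] [0.53324628 0.0605523  0.074     ]
[[ 0.5256  0.1613  0.102 ]
 [ 0.5354  0.1614  0.102 ]
 [ 0.5398 -0.0322  0.102 ]
 [ 0.5301 -0.0323  0.102 ]]
[[0.5935 0.1705 0.061 ]
 [0.5969 0.0321 0.061 ]]
```

```bash
python3 -m jog '[[0.0012,0.0014,0.04,0,0,-0.003,0.4],[0.0012,0.0014,0.075,0,0,-0.003,0.4],[0.0012,0.0014,0.1,0,0,-0.003,0.4],[0.0012,0.0014,0.108,0,0,-0.003,0.4],[0.0012,0.0014,0.108,0,0,-0.003,0.4],[0.0012,0.0014,0.108,0,0,-0.003,0.4]]' 30
python3 -m jog '[[0,0,0,0,0,0,-0.3],[0,0,0,0,0,0,-0.3],[0,0,0,0,0,0,-0.3],[0,0,0,0,0,0,-0.3],[0,0,0,0,0,0,-0.3],[0,0,0,0,0,0,-0.3]]' 30
```

```text
time_s: 2.55
ee_pos: [0.5329, 0.0608, 0.0438]
eef_rot: [3.139, 0.0, 1.585]
force: [-0.7, 0.3, 0.5]
grip_width: 0.0661
time_s: 3.15
ee_pos: [0.533, 0.0608, 0.0442]
eef_rot: [3.139, 0.0, 1.585]
force: [-1.1, 0.0, 5.9]
grip_width: 0.0397
```

Gripped at 39.7 mm. Now lifting.

```bash
python3 -m jog '[[0,0,-0.02,0,0,0,-0.3],[0,0,-0.05,0,0,0,-0.3],[0,0,-0.09,0,0,0,-0.3],[0,0,-0.13,0,0,0,-0.3],[0,0,-0.13,0,0,0,-0.3],[0,0,-0.13,0,0,0,-0.3]]' 40
python3 -c "
from h import *
snap('side','s2.png'); st(); go((.475,-.363,.16),.05)"
```

```text
time_s: 3.75
ee_pos: [0.5325, 0.0609, 0.1738]
eef_rot: [3.139, 0.0, 1.585]
force: [0.5, 0.4, -3.6]
grip_width: 0.0397
3.8 [0.532  0.0608 0.1727] [3.1410e+00 2.0000e-04 1.5854e+00] [-0.92  0.38 -4.14] 0.0398
row [-0.4229, -0.0632, 0.0127, 0.0004, -0.0002, 0.9775] rows min 8.55615019940781 10.241470191524897
```

View pics/s2.png

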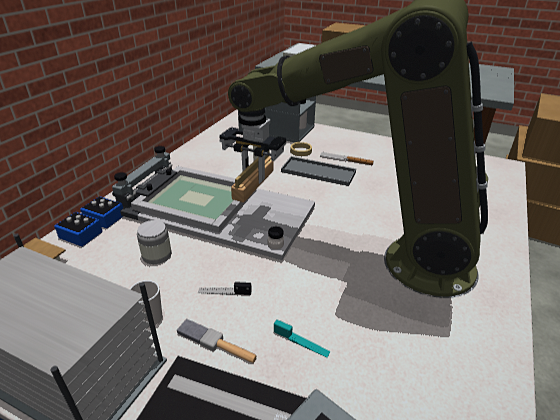

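```bash
python3 -m jog '[[-0.03,-0.004,0,0,0,0.06,-0.3],[-0.07,-0.01,0,0,0,0.14,-0.3],[-0.11,-0.016,0,0,0,0.23,-0.3],[-0.15,-0.022,0,0,0,0.32,-0.3],[-0.19,-0.028,0,0,0,0.41,-0.3],[-0.23,-0.034,0,0,0,0.5,-0.3],[-0.27,-0.04,0,0,0,0.59,-0.3],[-0.31,-0.046,0,0,0,0.68,-0.3],[-0.35,-0.052,0.005,0,0,0.77,-0.3],[-0.38,-0.056,0.01,0,0,0.85,-0.3],[-0.405,-0.06,0.0127,0,0,0.92,-0.3],[-0.418,-0.0625,0.0127,0,0,0.96,-0.3],[-0.4229,-0.0632,0.0127,0,0,0.9775,-0.3],[-0.4229,-0.0632,0.0127,0,0,0.9775,-0.3],[-0.4229,-0.0632,0.0127,0,0,0.9775,-0.3],[-0.4229,-0.0632,0.0127,0,0,0.9775,-0.3]]' 40
python3 -c "
from h import *
snap('wrist','w3.png');snap('top','t3.png'); st(); go((.475,-.363,.017),.05)"
```

```text
time_s: 5.4
ee_pos: [0.4753, -0.3621, 0.1599]
eef_rot: [-3.141, -0.0, 0.052]
force: [0.6, 0.7, -3.9]
grip_width: 0.0397
5.5 [ 0.4752 -0.3624  0.1601] [ 3.1414e+00 -6.0000e-04  5.1500e-02] [-0.14 -1.08 -2.93] 0.0398
row [-0.0004, 0.0006, 0.1431, 0.0002, -0.0004, 0.0009] rows min 2.8626183297474164 0.010728481523458485
```

View pics/w3.png

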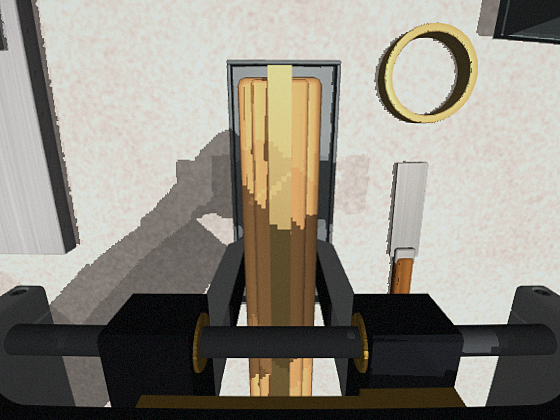

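View pics/t3.png

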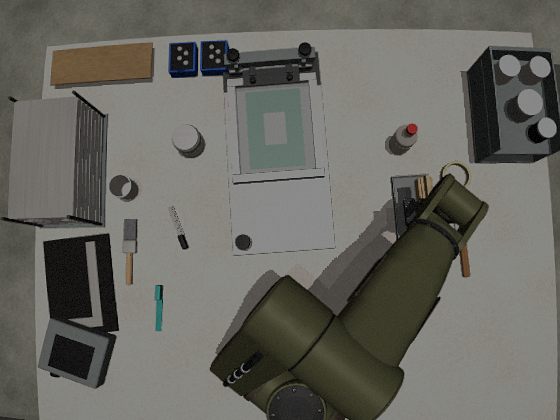

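```bash
python3 -c "
from h import *
c=ld('w3'); print(pix2w(c,[(227,61),(340,61)],.018).round(4)); print(pix2w(c,[(268,66),(292,66)],.23).round(4))"
```

```text
[[ 0.6088 -0.3037  0.018 ]
 [ 0.6145 -0.4133  0.018 ]]
[[ 0.573  -0.3531  0.23  ]
 [ 0.5734 -0.361   0.23  ]]
```

```bash
python3 -m jog '[[0,0.001,0.03,0,0,0.001,-0.3],[0,0.001,0.07,0,0,0.001,-0.3],[0,0.001,0.1,0,0,0.001,-0.3],[0,0.001,0.12,0,0,0.001,-0.3],[0,0.001,0.132,0,0,0.001,-0.3],[0,0.001,0.137,0,0,0.001,-0.3],[0,0.001,0.14,0,0,0.001,-0.3],[0,0.001,0.142,0,0,0.001,-0.3],[0,0.001,0.143,0,0,0.001,-0.3],[0,0.001,0.143,0,0,0.001,-0.3]]'
python3 -c "
from h import *
snap('wrist','w4.png'); st()"
```

```text
time_s: 6.5
ee_pos: [0.4758, -0.3637, 0.0182]
eef_rot: [3.14, -0.002, 0.05]
force: [-1.4, 2.0, 2.9]
grip_width: 0.0398
6.55 [ 0.4758 -0.3637  0.0182] [ 3.1404e+00 -1.7000e-03  4.9900e-02] [-2.87  1.92  4.38] 0.0399
```

View pics/w4.png

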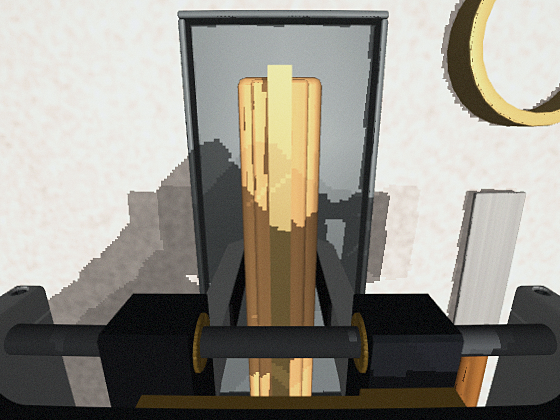

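Contact with the floor: the force is up at 4 N and the squeegee is centred between the tray walls at (190..375). I'll release with a limited opening (about 66 mm), then rise.

```bash
python3 -m jog '[[0,0,0,0,0,0,0.3],[0,0,0,0,0,0,0.3],[0,0,0,0,0,0,0.3],[0,0,0,0,0,0,0.3],[0,0,0,0,0,0,0.3],[0,0,0,0,0,0,0.3]]'
python3 -m jog '[[0,0,-0.03,0,0,0,0.3],[0,0,-0.07,0,0,0,0.3],[0,0,-0.11,0,0,0,0.3],[0,0,-0.15,0,0,0,0.3],[0,0,-0.15,0,0,0,0.3],[0,0,-0.15,0,0,0,0.3]]'
python3 -c "
from h import *
snap('wrist','w5.png'); st(); go((.4265,.3235,.17),.399)"
```

```text
time_s: 7.15
ee_pos: [0.4758, -0.3637, 0.0182]
eef_rot: [3.14, -0.002, 0.05]
force: [0.7, 0.0, 0.2]
grip_width: 0.0612
time_s: 7.75
ee_pos: [0.4756, -0.3636, 0.1686]
eef_rot: [3.14, -0.003, 0.05]
force: [-0.2, -1.0, -0.3]
grip_width: 0.0613
7.8 [ 0.4753 -0.3633  0.1674] [ 3.141e+00 -1.000e-03  4.990e-02] [ 0.06 -0.07 -0.09] 0.061
row [-0.0144, -0.6884, -0.003, 0.0005, -0.0006, -0.2222] rows min 13.770729627511008 2.328300772799191
```

View pics/w5.png

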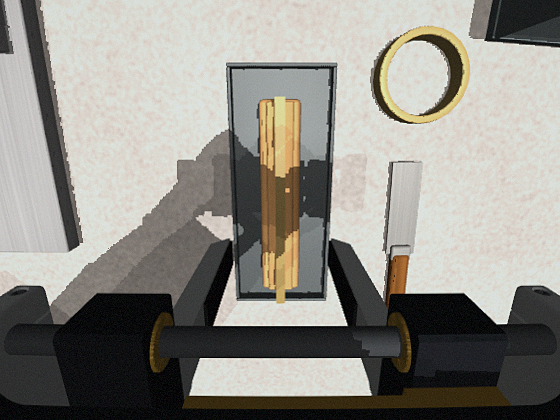

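The squeegee stands in the tray, centred at (280,195) and blade up. Next is the gauge.

```bash
python3 -m jog '[[-0.0144,-0.6884,-0.003,0,0,-0.222,-0.1],[-0.0144,-0.6884,-0.003,0,0,-0.222,-0.1],[-0.0144,-0.6884,-0.003,0,0,-0.222,-0.1],[-0.0144,-0.6884,-0.003,0,0,-0.222,-0.1],[-0.0144,-0.6884,-0.003,0,0,-0.222,-0.1],[-0.0144,-0.6884,-0.003,0,0,-0.222,-0.1],[-0.0144,-0.6884,-0.003,0,0,-0.222,-0.1],[-0.0144,-0.6884,-0.003,0,0,-0.222,-0.1],[-0.0144,-0.6884,-0.003,0,0,-0.222,-0.1],[-0.0144,-0.6884,-0.003,0,0,-0.222,-0.1],[-0.0144,-0.6884,-0.003,0,0,-0.222,-0.1],[-0.0144,-0.6884,-0.003,0,0,-0.222,-0.1],[-0.0144,-0.6884,-0.003,0,0,-0.222,-0.1],[-0.0144,-0.6884,-0.003,0,0,-0.222,-0.1],[-0.0144,-0.6884,-0.003,0,0,-0.222,-0.1],[-0.0144,-0.6884,-0.003,0,0,-0.222,-0.1],[-0.0144,-0.6884,-0.003,0,0,-0.222,-0.1],[-0.0144,-0.6884,-0.003,0,0,-0.222,-0.1],[-0.0144,-0.6884,-0.003,0,0,-0.222,-0.1]]'
python3 -c "
from h import *
snap('wrist','w6.png'); st(); go((.4265,.3235,.17),.399)"
```

```text
time_s: 9.7
ee_pos: [0.4268, 0.3227, 0.17]
eef_rot: [3.141, -0.001, 0.397]
force: [0.2, -0.1, -0.1]
grip_width: 0.0424
9.75 [0.4268 0.3229 0.1701] [ 3.1407e+00 -9.0000e-04  3.9750e-01] [-0.05  0.25  0.02] 0.0425
row [-0.0, -0.0007, 0.0001, 0.0005, -0.0006, -0.0009] rows min 0.014109578132381081 0.013037997567460012
```

View pics/w6.png

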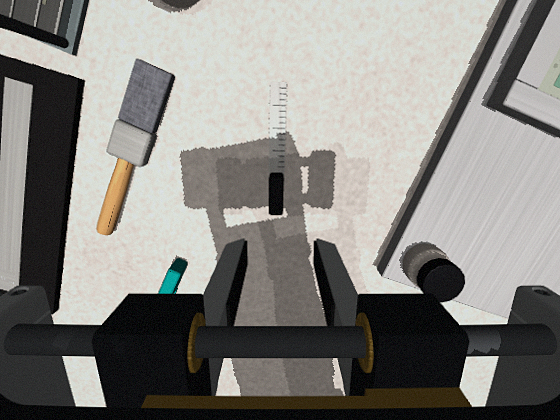

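```bash
python3 -c "
from h import *
im=cv2.imread('pics/w6.png'); cv2.imwrite('pics/w6c.png',cv2.resize(im[70:225,240:320],None,fx=4,fy=4,interpolation=cv2.INTER_CUBIC))
"
```

```text
(no output)
```

View pics/w6c.png

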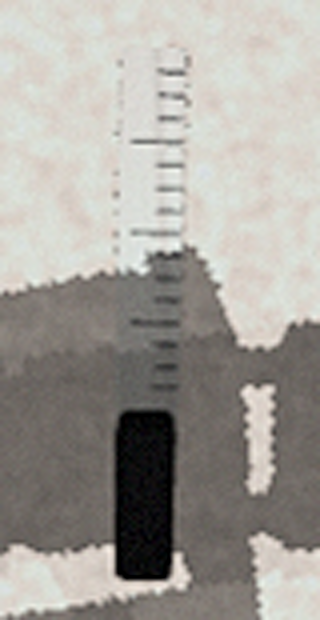

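```bash
python3 -c "
from h import *
c=ld('w6'); f=lambda l:np.array(l,float)/4+[240,70]-.375
P=pix2w(c,f([(117,412),(175,412),(172,578),(115,578)]),.034);print(P.round(4).tolist(),P.mean(0))
t=pix2w(c,f([(120,48),(188,48)]),.002);print(t.round(4).tolist());tt=t.mean(0)
b=pix2w(c,f([(115,405),(178,405)]),.010);print(b.round(4).tolist());b=b.mean(0)
for v in (tt-P.mean(0),tt-b): print(np.linalg.norm(v[:2]),np.arctan2(v[1],v[0]))
"
```

```text
[[0.4482, 0.3443, 0.034], [0.454, 0.3303, 0.034], [0.4119, 0.3134, 0.034], [0.4059, 0.3277, 0.034]] [0.43000543 0.32893493 0.034     ]
[[0.5337, 0.3795, 0.002], [0.5408, 0.3628, 0.002]]
[[0.4458, 0.3448, 0.01], [0.4526, 0.3285, 0.01]]
0.11525632342093034 0.37506437447434654
0.09458891826711727 0.37329405344633754
```

```bash
python3 -c "
from h import *
go((.429,.328,.006),.375)"
```

```text
row [0.0039, -0.004, 0.1641, 0.0005, -0.0006, 0.0143] rows min 3.28355350860832 0.1503729126855652
```

```bash
python3 -m jog '[[0.004,-0.004,0.04,0.0005,-0.0006,0.0143,-0.1],[0.004,-0.004,0.085,0.0005,-0.0006,0.0143,-0.1],[0.004,-0.004,0.125,0.0005,-0.0006,0.0143,-0.1],[0.004,-0.004,0.15,0.0005,-0.0006,0.0143,-0.1],[0.004,-0.004,0.161,0.0005,-0.0006,0.0143,-0.1],[0.004,-0.004,0.164,0.0005,-0.0006,0.0143,-0.1],[0.004,-0.004,0.164,0.0005,-0.0006,0.0143,-0.1],[0.004,-0.004,0.164,0.0005,-0.0006,0.0143,-0.1]]'
python3 -c "
from h import *
st();snap('wrist','w7.png')"
```

```text
time_s: 10.55
ee_pos: [0.4298, 0.3284, 0.0075]
eef_rot: [-3.141, -0.002, 0.375]
force: [0.3, -0.1, 0.0]
grip_width: 0.0423
10.55 [0.4298 0.3284 0.0075] [-3.1412e+00 -2.2000e-03  3.7500e-01] [ 0.29 -0.08  0.02] 0.0423
```

View pics/w7.png

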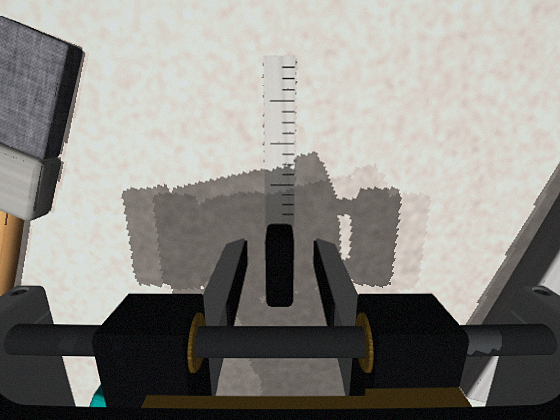

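The handle at (279,265) is centred between the fingers and aligned. Closing on it.

```bash
python3 -m jog '[[0,0,0,0,0,0,-1],[0,0,0,0,0,0,-1],[0,0,0,0,0,0,-1],[0,0,0,0,0,0,-1],[0,0,0,0,0,0,-1],[0,0,0,0,0,0,-1]]' 45
python3 -m jog '[[0,0,-0.02,0,0,0,-1],[0,0,-0.05,0,0,0,-1],[0,0,-0.09,0,0,0,-1],[0,0,-0.13,0,0,0,-1],[0,0,-0.13,0,0,0,-1],[0,0,-0.13,0,0,0,-1]]'
python3 -c "
from h import *
st();snap('wrist','w8.png');snap('side','s8.png')"
```

```text
time_s: 11.2
ee_pos: [0.4298, 0.3285, 0.0076]
eef_rot: [-3.141, -0.002, 0.375]
force: [-1.3, -0.2, 4.0]
grip_width: 0.0155
time_s: 11.8
ee_pos: [0.4295, 0.3283, 0.1376]
eef_rot: [-3.141, -0.003, 0.375]
force: [1.2, 0.4, -2.1]
grip_width: 0.0156
11.8 [0.4295 0.3283 0.1376] [-3.141e+00 -2.900e-03  3.751e-01] [ 1.17  0.39 -2.14] 0.0156
```

View pics/w8.png

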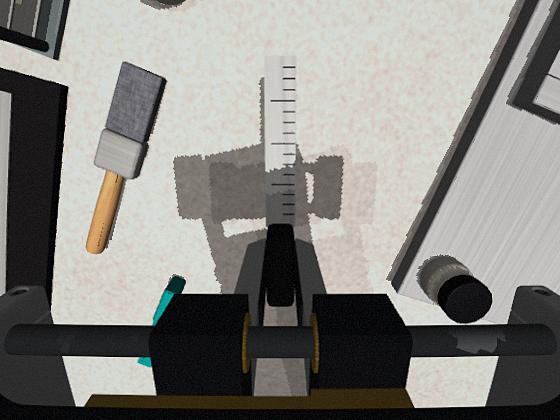

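View pics/s8.png

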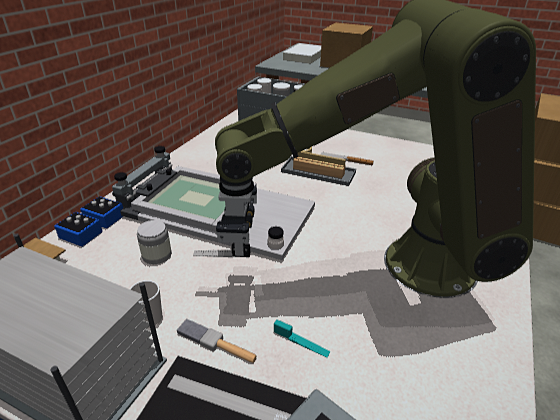

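```bash
python3 -c "
from h import *
c=ld('w7'); t=pix2w(c,[(264,56),(295,56)],.002); print(t.round(4)); m=t.mean(0)
d=m[:2]-np.array([.4298,.3284]); y=.375; print('off',d@[np.cos(y),np.sin(y)], d@[-np.sin(y),np.cos(y)])
L=.118; yaw=.044; tip=np.array([.555,.0335]); p=tip-L*np.array([np.cos(yaw),np.sin(yaw)]); print(p); go((p[0],p[1],.11),yaw)"
```

```text
[[0.5339 0.3791 0.002 ]
 [0.5402 0.363  0.002 ]]
off 0.1154083139343424 0.00040160706384585255
[0.43711421 0.02830968]
row [-0.1022, 0.2818, 0.0261, 0.0001, 0.0001, 0.2108] rows min 6.016917664880876 2.2081332894722467
```

```bash
python3 -m jog '[[-0.01,0.028,0,0,0,0.02,-1],[-0.025,0.07,0,0,0,0.05,-1],[-0.04,0.11,0,0,0,0.08,-1],[-0.055,0.15,0,0,0,0.11,-1],[-0.07,0.19,0,0,0,0.14,-1],[-0.082,0.225,0,0,0,0.17,-1],[-0.092,0.255,0,0,0,0.19,-1],[-0.099,0.274,0.013,0,0,0.205,-1],[-0.1022,0.2818,0.026,0,0,0.2108,-1],[-0.1022,0.2818,0.026,0,0,0.2108,-1],[-0.1022,0.2818,0.026,0,0,0.2108,-1],[-0.1022,0.2818,0.026,0,0,0.2108,-1]]'
python3 -c "
from h import *
snap('wrist','w9.png');snap('top','t9.png'); st()
im=cv2.imread('pics/t9.png'); cv2.imwrite('pics/t9c.png',cv2.resize(im[160:260,220:350],None,fx=6,fy=6,interpolation=cv2.INTER_CUBIC))"
```

```text
time_s: 13.1
ee_pos: [0.4372, 0.0288, 0.1103]
eef_rot: [3.142, 0.0, 0.045]
force: [-0.6, 0.8, -1.9]
grip_width: 0.0159
13.2 [0.4373 0.0288 0.1104] [ 3.1415e+00 -4.0000e-04  4.5000e-02] [-0.18  0.1  -1.44] 0.0158
```

View pics/w9.png

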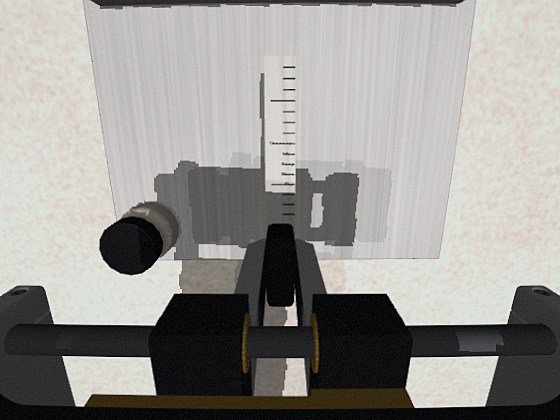

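View pics/t9c.png

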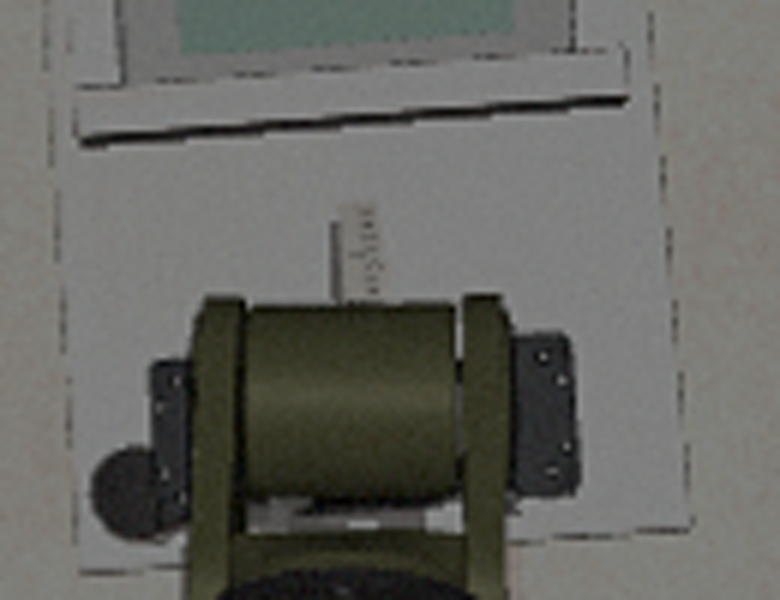

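The blade points square at the rail: gauge at column 280, bed centre at about column 279, and the rail's dark line at row 5. Now lowering.

```bash
python3 -m jog '[[0,0,0.02,0,0,0,-1],[0,0,0.045,0,0,0,-1],[0,0,0.06,0,0,0,-1],[0,0,0.067,0,0,0,-1],[0,0,0.0695,0,0,0,-1],[0,0,0.0695,0,0,0,-1],[0,0,0.0695,0,0,0,-1]]'
python3 -c "
from h import *
st()
for _ in range(1): pass"
```

```text
time_s: 13.9
ee_pos: [0.4377, 0.0289, 0.0417]
eef_rot: [3.141, -0.002, 0.045]
force: [0.0, -1.0, -1.7]
grip_width: 0.0154
13.9 [0.4377 0.0289 0.0417] [ 3.1414e+00 -1.6000e-03  4.5100e-02] [ 0.05 -0.97 -1.74] 0.0154
```

```bash
python3 -m jog '[[0,0,0.001,0,0,0,-1],[0,0,0.002,0,0,0,-1],[0,0,0.003,0,0,0,-1],[0,0,0.003,0,0,0,-1],[0,0,0.003,0,0,0,-1]]'
python3 -m jog '[[0,0,0.0005,0,0,0,-1],[0,0,0.001,0,0,0,-1],[0,0,0.001,0,0,0,-1],[0,0,0.001,0,0,0,-1]]'
python3 -m jog '[[0,0,0.0005,0,0,0,-1],[0,0,0.001,0,0,0,-1],[0,0,0.001,0,0,0,-1],[0,0,0.001,0,0,0,-1]]'
```

```text
time_s: 14.4
ee_pos: [0.4377, 0.0289, 0.0386]
eef_rot: [3.141, -0.002, 0.045]
force: [0.9, 0.7, -1.2]
grip_width: 0.0161
time_s: 14.8
ee_pos: [0.4378, 0.0288, 0.0377]
eef_rot: [3.141, -0.002, 0.045]
force: [0.5, 0.5, -0.7]
grip_width: 0.0156
time_s: 15.2
ee_pos: [0.4378, 0.0289, 0.0375]
eef_rot: [3.141, -0.002, 0.045]
force: [-7.6, -0.9, 16.9]
grip_width: 0.0157
```

```bash
python3 -m jog '[[0,0,0.0002,0,0,0,-1],[0,0,0.0002,0,0,0,-1],[0,0,0.0002,0,0,0,-1]]'
python3 -c "
from h import *
st();snap('wrist','w10.png');snap('side','s10.png');st()"
```

```text
time_s: 15.5
ee_pos: [0.4379, 0.0289, 0.0376]
eef_rot: [3.141, -0.002, 0.045]
force: [-2.2, 0.3, 5.7]
grip_width: 0.0157
15.5 [0.4379 0.0289 0.0376] [ 3.1413e+00 -2.0000e-03  4.5200e-02] [-2.22  0.34  5.66] 0.0157
15.6 [0.438  0.0288 0.0376] [ 3.1413e+00 -2.0000e-03  4.5200e-02] [-2.71 -0.03  5.8 ] 0.016
```

View pics/w10.png

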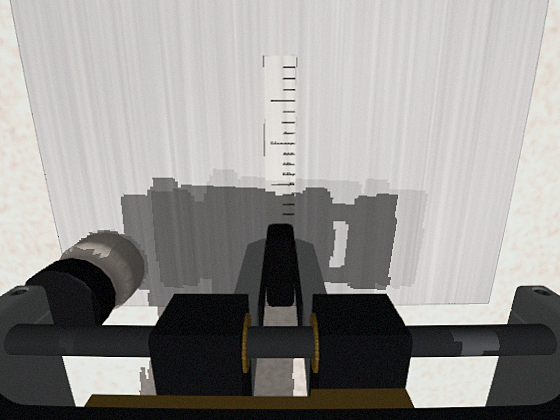

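```bash
python3 -m jog '[[0.005,0,0.0001,0,0,0,-1],[0.012,0,0.0001,0,0,0,-1],[0.02,0,0.0001,0,0,0,-1],[0.028,0,0.0001,0,0,0,-1],[0.036,0,0.0001,0,0,0,-1],[0.044,0,0.0001,0,0,0,-1],[0.048,0,0.0001,0,0,0,-1],[0.05,0,0.0001,0,0,0,-1],[0.05,0,0.0001,0,0,0,-1]]'
python3 -c "
from h import *
st();snap('side','s11.png');snap('wrist','w11.png');st()"
```

```text
time_s: 16.5
ee_pos: [0.4886, 0.0311, 0.0376]
eef_rot: [3.141, -0.003, 0.045]
force: [-0.2, 0.2, 2.3]
grip_width: 0.016
16.5 [0.4886 0.0311 0.0376] [ 3.1413e+00 -2.6000e-03  4.5200e-02] [-0.16  0.17  2.33] 0.016
16.6 [0.4885 0.0311 0.0376] [ 3.1413e+00 -3.1000e-03  4.5200e-02] [1.53 0.24 1.56] 0.0156
```

View pics/w11.png

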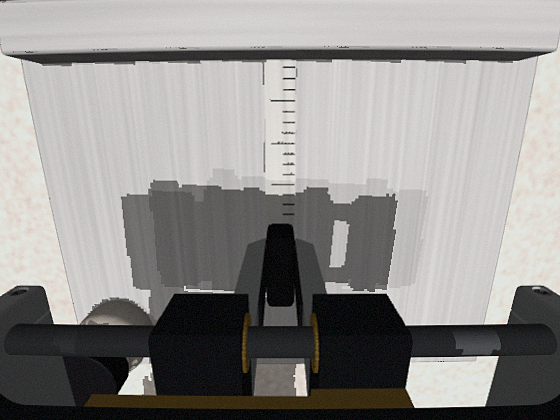

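View pics/s11.png

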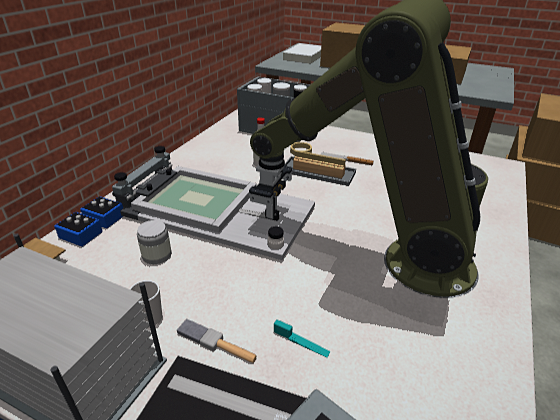

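```bash
python3 -m jog '[[0.003,0,0.0001,0,0,0,-1],[0.007,0,0.0002,0,0,0,-1],[0.01,0,0.0002,0,0,0,-1],[0.01,0,0.0002,0,0,0,-1],[0.01,0,0.0002,0,0,0,-1]]'
python3 -m jog '[[0.002,0,0.0001,0,0,0,-1],[0.004,0,0.0001,0,0,0,-1],[0.004,0,0.0001,0,0,0,-1],[0.004,0,0.0001,0,0,0,-1]]'
python3 -m jog '[[0.002,0,0.0001,0,0,0,-1],[0.003,0,0.0001,0,0,0,-1],[0.003,0,0.0001,0,0,0,-1],[0.003,0,0.0001,0,0,0,-1]]'
```

```text
time_s: 17.1
ee_pos: [0.4989, 0.0316, 0.0376]
eef_rot: [3.141, -0.004, 0.045]
force: [0.3, 0.5, 4.6]
grip_width: 0.0156
time_s: 17.5
ee_pos: [0.503, 0.0318, 0.0376]
eef_rot: [3.141, -0.004, 0.045]
force: [-1.8, 0.3, 5.3]
grip_width: 0.0156
time_s: 17.9
ee_pos: [0.5059, 0.0319, 0.0376]
eef_rot: [3.141, -0.003, 0.045]
force: [-2.8, 0.4, 6.6]
grip_width: 0.0156
```

```bash
python3 -m jog '[[0.002,0,0,0,0,0,-1],[0.004,0,0,0,0,0,-1],[0.004,0,0,0,0,0,-1],[0.004,0,0,0,0,0,-1]]'
python3 -m jog '[[0.002,0,0,0,0,0,-1],[0.004,0,0,0,0,0,-1],[0.004,0,0,0,0,0,-1],[0.004,0,0,0,0,0,-1]]'
python3 -m jog '[[0.002,0,0,0,0,0,-1],[0.004,0,0,0,0,0,-1],[0.004,0,0,0,0,0,-1],[0.004,0,0,0,0,0,-1]]'
python3 -c "
from h import *
st();snap('wrist','w12.png');print(status.get_obs()['moment'])"
```

```text
time_s: 18.3
ee_pos: [0.51, 0.0321, 0.0376]
eef_rot: [3.141, -0.003, 0.045]
force: [-1.0, -0.0, 2.6]
grip_width: 0.0158
time_s: 18.7
ee_pos: [0.5128, 0.0323, 0.0376]
eef_rot: [3.141, -0.0, 0.045]
force: [-12.7, -0.2, 12.8]
grip_width: 0.0159
time_s: 19.1
ee_pos: [0.5151, 0.0325, 0.0376]
eef_rot: [3.141, 0.004, 0.045]
force: [-16.4, -0.9, 16.7]
grip_width: 0.0161
19.1 [0.5151 0.0325 0.0376] [3.1415 0.0037 0.0454] [-16.4   -0.92  16.74] 0.0161
[-0.07560177  2.57166626 -0.01727662]
```

View pics/w12.png

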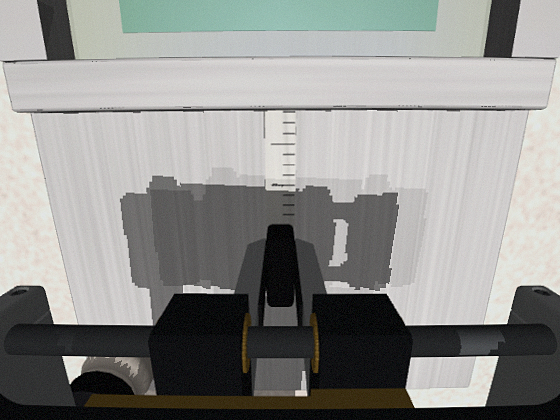

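```bash
python3 -m jog '[[0,0,0,0,0,0,-1],[0,0,0,0,0,0,-1],[0,0,0,0,0,0,-1],[0,0,0,0,0,0,-1],[0,0,0,0,0,0,-1]]'
python3 -c "
from h import *
st();snap('wrist','w13.png');snap('side','s13.png');s=status.get_obs();st();print(s['moment'],s['joint_vel'])
im=cv2.imread('pics/s13.png'); cv2.imwrite('pics/s13c.png',cv2.resize(im[150:270,120:340],None,fx=3.5,fy=3.5,interpolation=cv2.INTER_CUBIC))"
```

```text
time_s: 19.65
ee_pos: [0.515, 0.0324, 0.0376]
eef_rot: [3.141, 0.004, 0.045]
force: [-4.9, -0.5, 6.0]
grip_width: 0.0155
19.65 [0.515  0.0324 0.0376] [3.1414 0.0041 0.0454] [-4.91 -0.48  6.02] 0.0155
19.75 [0.515  0.0324 0.0376] [3.1414 0.0041 0.0454] [-5.09  0.66  5.69] 0.0157
[0.00265788 0.41665295 0.01298826] [-0.00187638 -0.00187319  0.00124999 -0.00089572 -0.00101892 -0.00167005]
```

View pics/s13c.png

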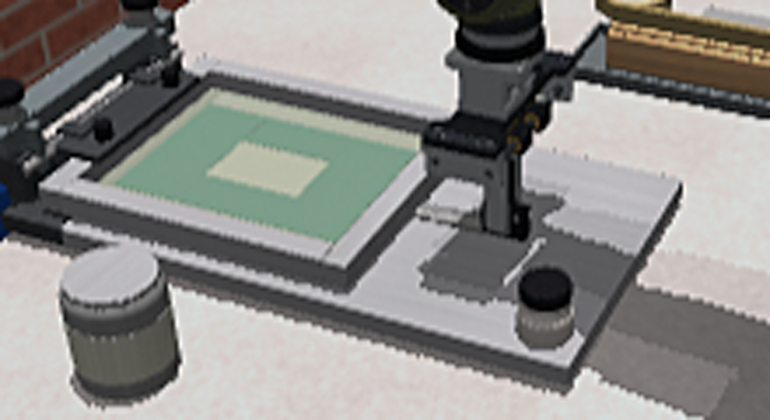

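```bash
python3 -c "
from h import *
a=[cv2.imread('pics/%s.png'%n)[90:320,235:325] for n in ('w10','w11','w12','w13')]
cv2.imwrite('pics/cmp.png',cv2.resize(np.hstack(a),None,fx=2.2,fy=2.2,interpolation=cv2.INTER_CUBIC))
for n in ('w10','w11','w12','w13'):
    c=ld(n)['img'][222:232,274:286].mean((1,2)); print(n,c.round())
c=ld('w13'); print(pix2w(c,[(5,112),(280,112),(555,112)],.036).round(4)); print(pix2w(c,[(5,62),(280,57),(557,58)],.0615).round(4))
"
```

```text
w10 [100.  61.   8.   3.   6.   6.   8.   6.   6.   6.]
w11 [97. 59.  6.  3.  6.  5.  7.  6.  5.  6.]
w12 [93. 82. 38.  1.  7.  5.  7.  7.  4.  7.]
w13 [95. 69. 21.  3.  6.  7.  6.  7.  7.  7.]
[[ 0.5943  0.1957  0.036 ]
 [ 0.6002  0.0363  0.036 ]
 [ 0.6086 -0.1231  0.036 ]]
[[ 0.6178  0.1687  0.0615]
 [ 0.6243  0.0374  0.0615]
 [ 0.6314 -0.0946  0.0615]]
```

View pics/cmp.png

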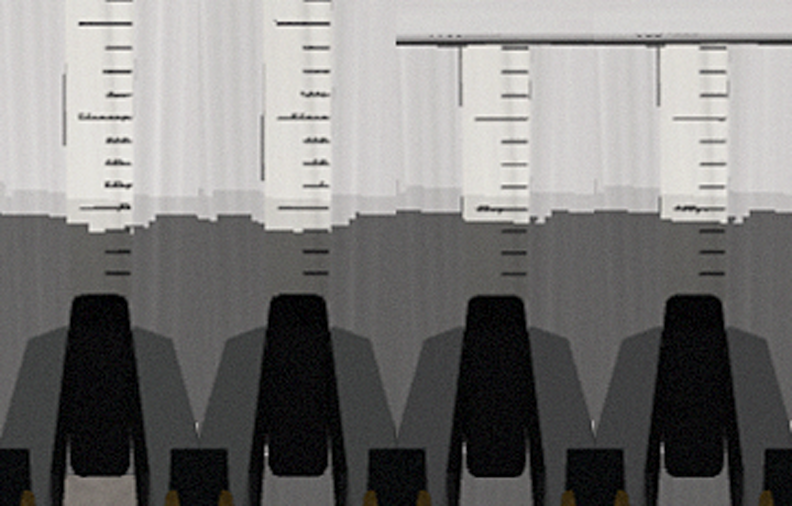

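```bash
python3 -c "
from h import *
st(); print(ctrl.hand_in()); st()"
```

```text
19.75 [0.515  0.0324 0.0376] [3.1414 0.0041 0.0454] [-5.09  0.66  5.69] 0.0157
the job is handed in; nothing more can be done
None
the job is handed in; nothing more can be done
```

I carried out both steps and handed the job in at 19.75 s, with the gauge still gripped. The hand-in reports no verdict.

**Squeegee:** It stands blade up and let go in the tray. The wrist picture after release shows it centred between the walls, and the later side views still show it standing there.

**Gauge:**
- **Position:** It lies flat on the bed, about 33 mm under the middle of the front rail. It is square to the rail to within a few milliradians; the tool's yaw is 0.045 and the press's about 0.044.
- **Rail contact:** The force along the slide jumped to 12–16 N at about 31 mm depth. I then advanced about 2–3 mm more, which by the taper means the frame lifted no more than about 0.2–0.3 mm.
- **Hold:** I eased the push, which left about 5 N along the slide and 6 N between tool and bed. The arm was still, and the pictures show no slip of the gauge in the fingers. The grip was set to 45 N.

**What I could not confirm:**
- The rail's contact force and the frame's lift were not measured directly. I inferred them from the force jump, the travel and the pictures.
- The tool tilted about 0.006 rad under the push, against a limit of 0.03 for the gauge.

The arm did not touch any of the other things on the bench, as far as the pictures and forces show.

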